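# Press a glued plaster cast in a pedal press

## Robot

A 6-joint arm with a two-finger parallel gripper is mounted at the origin on the work surface. World frame = base frame: x ahead of the robot, y to its left, z up, the work surface at z = 0. Lengths are in mm, angles in rad, forces in N, time in s.
With the tool pointing down it reaches from about 350 to 875 mm from the base axis. Payload 4.2 kg.
Tool frame: the origin (TCP) lies at the very end of the fingers, on their centre line; the grasp point (between the pads) lies 19 mm behind it; z points along the fingers, y is the line along which they close (so a half turn about z gives the same grasp; the last joint's range is limited). The gripper opens to 87 mm and grips with 3 to 60 N. Pads are 19 mm wide; open, the fingers measure 117 mm over their backs; the gripper's body (75 mm by 190 mm) begins 51 mm behind the grasp point.
Start: joints at [-0.854, 0.385, 0.008, 0, -1.194, -0.259], TCP at [276.246, -560.613, 222.55] pointing down, gripper open.
Joint ranges: [-3.14, 3.14], [-1.21, 2.06], [-1.07, 1.41], [-3.16, 2.05], [-2.99, -0.16], [-3.1, 3.1]. Speed limits (rad/s): [2.79, 2.79, 3.14, 3.14, 3.14, 3.14].

## Interface

Orientations are given as a rotation vector (axis times angle).
In Python, from workcell import readout, vision, job, models gives the robot as it stands. The module is installed in compiled form; this text tells all that it offers.
- The arm moves only by the tool move_arm, never from a script. Its argument "commands" is a list of rows, each a list of 3 entries, a list of its own where there are three numbers: the turn, a rotation vector about the tool's x, y, z in units of 8 degrees (1.0 is 8 degrees), then the shift along the tool's x, y, z in units of 50 mm (1.0 is 50 mm), then the opening, from 0 (shut) to 1 (fully open). A call has 1 to 8 rows; each row is the pose to reach, as a shift and turn from the pose commanded when the call began, along the tool's axes at that moment; what a row does not reach only later rows make up. A row lasts 1/10 s, in which the tool goes at most 50 mm and 8.59 degrees, less where a joint would pass 70% of its speed; a pose out of reach is approached as far as the arm can. A call with a gripper value outside its range is refused whole. The fingers move at their own pace and stop on an object; "squeeze" is the grip in N (left out, the last holds). Time passes only in rows, so rows that repeat a pose let the fingers close. It gives the time, the measured TCP pose, the force, the opening and the grip force at its end, in the units of the state.
- readout.observe(): the state, without advancing time (a new reading comes with each control period).
- vision.get_image(name): name is "scene" or "top" or "wrist"; returns the picture (480x640x3 uint8, blue, green, red); there is no depth.
- vision.get_calibration(name): a dict with "mtx" (3x3 intrinsics, pixels), "dist" ([k1, k2, p1, p2, k3] as OpenCV has them; the pictures are not rectified), "R" (3x3) and "t" (3): a world point X has camera coordinates R X + t; the wrist camera has in their place "mount" (4x4, takes a point from camera to tool coordinates, whose origin is the TCP and whose axes are the flange's). Camera axes: x right, y down, z forward; pixel columns grow to the right and rows downward; lengths in mm; the calibration is good to about 2 mm. A picture is of the moment at which its call begins: read the wrist's pose just before it. get_calibration takes no time and is no camera call.
- job.hand_in(): hands the job in; it is judged then, once.
Trained networks look in the newest picture that a camera, given by its name, has taken for a name from the list of things; names that differ only in an ending like _2 or _b are one class to them, and where a whole thing is asked for, a point or a joint stands for the part that bears it (a point fixed in the world has none). Each returns a list of dicts, best first, with "conf" (0 to 1); they miss things now and then, are a little off and sometimes report something else, mostly with a low value. They report only what shows in the picture. A call takes as long as a camera call. They do not tell look-alikes from the thing itself.
- models.spot_in(camera, query): "extent" ([left, top, right, bottom] in pixels, round what is visible of it).
- models.cut_out(camera, query): "region" (480x640 bool, what is visible of it) and "extent" ([left, top, right, bottom] in pixels, round what is visible of it).
- models.pinpoint(camera, query): "position" ([column, row] in pixels: a listed point, or the origin of a listed thing).
The state is a dict: "time_s": time; "qpos": joint angles; "qd": joint speeds; "tau": joint torques, N m; "ee_pos": TCP position; "eef_rot": TCP orientation; "contact_force": force on the tool from outside, world axes, zero at the start; "torque": the same for the moment, N m; "gripper_width": finger opening in mm; "grasp_force": force on a finger pad.
Only numpy, scipy, OpenCV 4.12 (cv2) and the standard library are available. Lean on these libraries where they do the work, as an engineer would, in place of code of your own. Each camera call takes 0.05 s, during which the arm holds its last target. There are 200 camera calls.

## Task

Press the freshly glued plaster cast onto its carrying board in the pedal press. The board's handle is tucked under the plywood riser, so pull the board out by the cast, put it down flat on the open bench clear of the riser and let go; then take it again by its handle, slide it under the press head until it lies flat in the nest against the back stop, and let go. Then push the pedal right down to its stop for a moment, and let it come up again, with the board still in place; do not disturb the loose rosette or the spare blank.

Things in the scene. Friction and masses are not known exactly. Their poses are not given: they have to be found in the camera images.
- board: Loose carrying board, about 0.2 kg: plywood plate 80 x 80 x 12 mm with a straight handle on one side. Origin: centre of the plate's underside, z up. The handle points along -x, from x = -40 to -150 mm, 26 mm wide, 18 mm high, underside level with the plate's. At the start it lies flat on the bench, its plate just in front of the riser, its handle under it.
- board_cast (a point): Centre of the round white plaster cast glued on the middle of the plate, 25 mm above the board's underside. The cast is 54 mm in diameter, with upright sides from 12 to 30 mm above the underside, and narrows to a flat top at 38 mm. A grip of 30 N does not harm it.
- board_grip (a point): Point on the board's handle to take it by: 115 mm from the plate's centre towards the handle's end, 9 mm above the underside. Axes as the board's.
- riser: Low fixed plywood riser, 150 mm deep (x), 220 wide (y), top at 48 mm. Origin: footprint centre at bench level. Open below at the front (its -x, at x = -75 mm): 36 mm high, 196 mm clear. Draw the board out along the riser's -x; the bench there is clear for 250 mm. On top: cup of brushes (230 mm above bench) at x 30, y 75 mm, low dish at x 30, y -75 mm, rim along the back.
- press_nest (a point): On the base plate of the grey C-frame gluing press (fixed), 10 mm above the bench: the board's origin is here when it is home against the back stop. x: from the open front to the column; z up. The board enters along +x, handle to -x. Stop face at x = 40 mm; side guides at y = +-44 mm from x = -20 mm on, 12 mm high; flared mouth in front to x = -57 mm; plate's front edge x = -65 mm.
- head_face (a point): Centre of the rubber underside of the press's round head (52 mm across), right above the nest: with the pedal up it hangs 68 mm above the base plate, 30 mm over the cast's top. The frame's arm above it reaches forward to 23 mm in front of this point, 125 to 170 mm above the base plate (a round cap on it to 198 mm), so the gripper cannot come in from above.
- pedal (a joint): Pedal angle, rad: 0 up (at rest), 0.28 fully down at its stop. A spring pushes it up: about 4 to 5 N at the tread to start, about 12 N at the stop. It is linked to the head, which goes down 30 mm onto the cast as the pedal goes down; both come up when it is let go.
- pedal_tread (a point): Centre of the top face of the pedal's black ribbed tread (60 x 60 mm), moving with it. The pedal is a steel plate 125 x 60 mm beside the press, 160 mm from the nest towards the press's -y. Its free end points to the press's -x and stands up at rest, the face sloping 0.32 rad, rising towards -x. From rest to stop this point goes down about 26 mm and sideways under 8 mm.
- pedal_hinge (a point): Point on the pedal's hinge axis at its back end, 24 mm above the bench; the axis runs along the press's y. The tread's centre is 95 mm from it.
- rosette: Loose plaster rosette, bystander, 68 mm in diameter, 30 mm high, without a board; origin at its underside's centre. Leave alone.
- blank: Loose plain plywood plate 80 x 80 x 12 mm with no handle and no cast, bystander; origin at its underside's centre. Leave alone.
Not all that is in view belongs to the job. Leave any green look-alike of the board alone.

How it is judged (in metres and radians):
On the way, in this order (a step that is already met when the one before it is completed fails the run):
1. the board is put down flat on the open bench with its whole handle clear of the riser, and let go (x of board_grip in the frame of riser below -0.11 m and height (world z) of board below 0.006 m and angle between board's own z axis and vertical below 0.1 rad and contact force between the fingers and board below 0.3 N and linear speed of board below 0.02 m/s), for 0.2 s.
2. the board lies home in the press nest, let go, with the pedal still up (x of board in the frame of press_nest between -0.01 and 0.006 m and y of board in the frame of press_nest between -0.009 and 0.009 m and z of board in the frame of press_nest below 0.005 m and angle between the x axis of board and the x axis of press_nest, either way round below 0.15 rad and angle between board's own z axis and vertical below 0.1 rad and contact force between the fingers and board below 0.3 N and linear speed of board below 0.02 m/s and value of joint pedal below 0.06 rad), for 0.2 s.
3. the pedal is pushed down to its stop with the board in the nest (x of board in the frame of press_nest between -0.01 and 0.006 m and y of board in the frame of press_nest between -0.009 and 0.009 m and z of board in the frame of press_nest below 0.005 m and angle between the x axis of board and the x axis of press_nest, either way round below 0.15 rad and angle between board's own z axis and vertical below 0.1 rad and value of joint pedal above 0.25 rad), for 0.2 s.
At the end, for the whole second after the job is handed in: The board lies flat and at rest in the press nest with its handle to the front: within 10 mm of the back stop, within 9 mm sideways, within 5 mm of the base plate in height, straight to 0.15 rad and level to 0.1 rad; it is let go; the pedal is up again (below 0.05 rad) (x of board in the frame of press_nest between -0.01 and 0.006 m and y of board in the frame of press_nest between -0.009 and 0.009 m and z of board in the frame of press_nest below 0.005 m and angle between the x axis of board and the x axis of press_nest, either way round below 0.15 rad and angle between board's own z axis and vertical below 0.1 rad and linear speed of board below 0.02 m/s and contact force between the fingers and board below 0.3 N and value of joint pedal below 0.05 rad); the robot touches nothing.
It fails at once if the loose rosette is moved by more than 30 mm (distance of rosette from where it was at the start of the episode above 0.03 m).
It fails at once if the spare blank is moved by more than 30 mm (distance of blank from where it was at the start of the episode above 0.03 m).
It also fails if it takes over 72 s, if anything falls off the work surface, if the arm or the gripper's body presses on something with over 40 N, if the wrist force passes 120 N, or if a joint passes its speed limit or range.

## Working session

There is one attempt and no reset: what is moved stays moved. The work goes in short steps, Python scripts to look and compute and a tool call to move; the robot and the scene stay as the last step left them, time stands still between calls to the robot, and variables do not carry over. Pictures are saved under pics/ and viewed, at most 11 in all, crops included, and the job is handed in when it is done.

Besides the shell and the picture viewer there is one more tool, called after "Emit:" by a JSON object that holds its "api" and its "payload", one argument or row to a line. move_arm: Moves the arm, as the interface text tells. Its arguments: {"type":"object","properties":{"commands":{"type":"array","items":{"type":"array"}},"squeeze":{"type":"number"}},"required":["commands"]}

```bash
mkdir -p pics; cat > h.py <<'E'
import numpy as np, cv2
from scipy.spatial.transform import Rotation as Rn
from workcell import readout, vision, job, models
def ray(cam,px,T=None):
    c=vision.get_calibration(cam)
    u=cv2.undistortPoints(np.array([[px]],float),np.array(c["mtx"],float),np.array(c["dist"],float))[0,0]
    d=np.array([u[0],u[1],1.])
    if cam=="wrist":
        s=T or readout.observe(); M=np.array(c["mount"]); R=Rn.from_rotvec(s["eef_rot"]).as_matrix()
        o=R@M[:3,3]+np.array(s["ee_pos"]); return o,R@M[:3,:3]@d
    R=np.array(c["R"]);t=np.array(c["t"]).ravel()
    return -R.T@t,R.T@d
def at(cam,px,z,T=None):
    o,d=ray(cam,px,T); return (o+d*(z-o[2])/d[2])
def proj(cam,X):
    c=vision.get_calibration(cam); R=np.array(c["R"]);t=np.array(c["t"]).ravel()
    return cv2.projectPoints(np.array(X,float).reshape(-1,3),cv2.Rodrigues(R)[0],t,np.array(c["mtx"],float),np.array(c["dist"],float))[0][:,0]
E
python3 - <<'E'
from h import *
s=readout.observe(); print(s)
for c in("scene","top"):
    im=vision.get_image(c); cv2.imwrite(f"pics/{c}0.png",im)
    zs=dict(board=0,board_cast=25,board_grip=9,riser=0,press_nest=10,head_face=78,pedal_tread=50,pedal_hinge=24,rosette=0,blank=0)
    for q,z in zs.items():
        for r in models.pinpoint(c,q)[:3]: print(c,q,round(r["conf"],2),np.round(r["position"]),np.round(at(c,r["position"],z)))
E
```

```text
{'time_s': 0.0, 'qpos': array([-8.54411791e-01,  3.85531643e-01,  6.61659518e-03, -5.08683474e-04,
       -1.19400067e+00, -2.58620513e-01]), 'qd': array([-0.00160513,  0.00181644,  0.00067257,  0.00193096,  0.00177585,
       -0.00108519]), 'tau': array([ 1.35025290e-03, -3.90668142e+01,  1.87404674e+01,  4.21984389e+00,
        1.09752902e-02, -2.18810401e-04]), 'ee_pos': array([ 275.97318553, -560.08976873,  221.46959731]), 'eef_rot': array([ 0.71237438, -3.05916713, -0.00328859]), 'contact_force': array([-0.28138747, -0.09192811,  0.15958269]), 'torque': array([-0.02214047,  0.03879543,  0.04356346]), 'grasp_force': 0.0, 'gripper_width': 87.1768961681705}
scene board 0.66 [422. 232.] [509. 277.   0.]
scene board_cast 0.74 [418. 226.] [504. 262.  25.]
scene board_cast 0.57 [229. 219.] [ 291. -232.   25.]
scene board_grip 0.73 [270. 221.] [ 324. -123.    9.]
scene riser 0.63 [460. 228.] [533. 392.   0.]
scene press_nest 0.79 [314. 300.] [627. -97.  10.]
scene press_nest 0.35 [163. 332.] [ 594. -462.   10.]
scene head_face 0.36 [316. 288.] [642. -96.  78.]
scene pedal_tread 0.7 [250. 304.] [ 615. -253.   50.]
scene pedal_tread 0.55 [418. 231.] [541. 237.  50.]
scene pedal_hinge 0.75 [261. 341.] [ 703. -253.   24.]
scene rosette 0.58 [426. 315.] [760. 148.   0.]
scene blank 0.65 [160. 333.] [ 587. -471.    0.]
top board 0.96 [407. 345.] [ 281. -232.    0.]
top board 0.9 [194. 268.] [514. 262.   0.]
top board_cast 0.95 [189. 270.] [504. 268.  25.]
top board_cast 0.75 [412. 342.] [ 285. -242.   25.]
top press_nest 0.83 [332. 203.] [642. -90.  10.]
top head_face 0.5 [336. 196.] [640. -98.  78.]
top pedal_tread 0.92 [403. 204.] [ 613. -259.   50.]
top pedal_hinge 0.67 [392. 171.] [ 706. -246.   24.]
top rosette 0.75 [236. 170.] [756. 141.   0.]
top blank 0.77 [484. 212.] [ 588. -469.    0.]
top blank 0.42 [392. 174.] [ 708. -250.    0.]
```

View pics/top0.png

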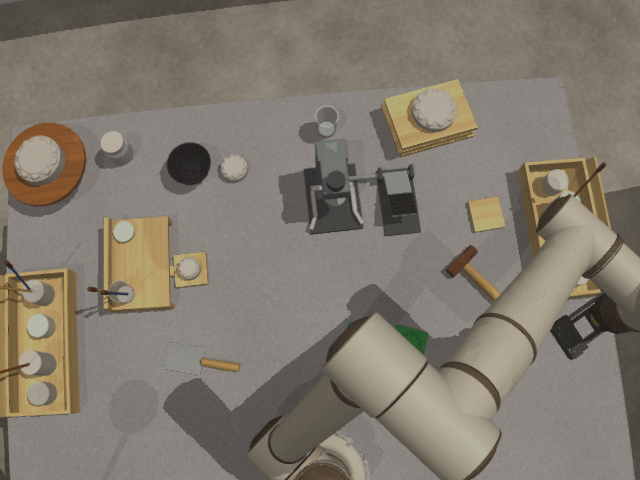

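View pics/scene0.png

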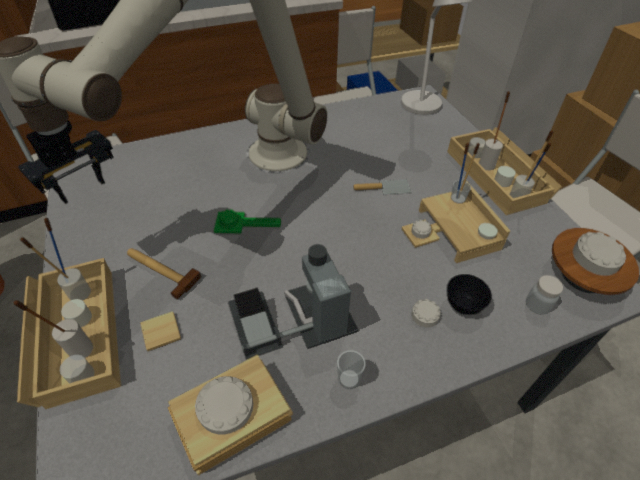

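Top view: the board is at (190,268) with its handle going left under the riser (centre about 138,263). The press is at (335,200), opening towards the robot, and the pedal tread at (402,203). The green look-alike sits at (408,340), the rosette at (234,167) and the blank at (487,213). The scene view agrees.

```bash
cat >> h.py <<'E'
def plan(p,yaw,tilt=None):
    """p TCP target mm; yaw deg = world direction of tool y, tool down. prints turn & shift units"""
    s=readout.observe(); R=Rn.from_rotvec(s["eef_rot"]).as_matrix()
    a=np.radians(yaw); y=np.array([np.cos(a),np.sin(a),0]); z=np.array([0,0,-1.]); T=np.column_stack([np.cross(y,z),y,z])
    if tilt is not None: T=T@Rn.from_rotvec(tilt).as_matrix()
    rv=Rn.from_matrix(R.T@T).as_rotvec(degrees=True)/8
    sh=R.T@(np.array(p,float)-s["ee_pos"])/50
    print("turn",np.round(rv,2).tolist(),"shift",np.round(sh,3).tolist(),"from",np.round(s["ee_pos"],1))
E
python3 - <<'E'
from h import *
print(np.round(vision.get_calibration("wrist")["mount"],2)); print(vision.get_calibration("wrist")["mtx"])
plan([480,150,240],180)
for q in("riser","board","press_nest","pedal","rosette"):
    for c in("top",):
        for r in models.cut_out(c,q)[:2]:
            b=cv2.minAreaRect(np.argwhere(r["region"])[:,::-1].astype(np.float32)); print(q,round(r["conf"],2),r["extent"],b)
E
```

```text
[[  -0.     -0.96   -0.28   76.11]
 [   1.     -0.     -0.      0.78]
 [   0.     -0.28    0.96 -161.74]
 [   0.      0.      0.      1.  ]]
[[424.081432     0.         321.93054863]
 [  0.         424.081432   246.68573413]
 [  0.           0.           1.        ]]
turn [0.0, -0.0, -7.97] shift [-9.937, 10.947, -0.349] from [ 276.3 -560.6  222.6]
riser 0.93 [88.7, 215.1, 171.2, 313.8] ((129.7181396484375, 264.1614990234375), (95.09208679199219, 84.5950698852539), 88.63607025146484)
board 0.93 [396.0, 324.4, 428.9, 352.5] ((414.3137512207031, 333.3541259765625), (36.838356018066406, 19.361553192138672), 43.2642936706543)
board 0.78 [173.0, 252.5, 205.6, 288.4] ((188.243896484375, 269.69512939453125), (33.239898681640625, 37.65715026855469), 83.6598129272461)
press_nest 0.61 [305.3, 136.5, 423.0, 235.4] ((361.11090087890625, 186.77432250976562), (99.86763763427734, 112.40567016601562), 86.42366790771484)
press_nest 0.16 [465.8, 193.7, 506.8, 233.0] ((485.86212158203125, 213.8448486328125), (31.983125686645508, 32.13763427734375), 78.11134338378906)
pedal 0.87 [388.1, 175.1, 413.3, 218.9] ((399.59619140625, 194.48077392578125), (43.93001174926758, 25.691211700439453), 78.69007110595703)
rosette 0.86 [219.1, 155.3, 246.5, 180.8] ((233.5, 168.0), (24.0, 27.0), 90.0)
rosette 0.57 [328.2, 198.3, 345.6, 207.6] ((334.7178039550781, 202.17820739746094), (7.8607940673828125, 19.104713439941406), 84.2894058227539)
```

```bash
python3 -c "
from h import *
plan([480,-140,250],90)"
```

```text
turn [0.0, -0.0, 3.28] shift [-7.374, 5.745, -0.549] from [ 276.2 -560.6  222.6]
```

Emit:
{"api": "move_arm", "payload": {
  "commands": [
    [[0, 0, 3.28], [-7.37, 5.75, -0.55], 1],
    [[0, 0, 3.28], [-7.37, 5.75, -0.55], 1],
    [[0, 0, 3.28], [-7.37, 5.75, -0.55], 1],
    [[0, 0, 3.28], [-7.37, 5.75, -0.55], 1],
    [[0, 0, 3.28], [-7.37, 5.75, -0.55], 1],
    [[0, 0, 3.28], [-7.37, 5.75, -0.55], 1],
    [[0, 0, 3.28], [-7.37, 5.75, -0.55], 1],
    [[0, 0, 3.28], [-7.37, 5.75, -0.55], 1]
  ]
}}

```text
time_s: 2.15
ee_pos: [446.6, -207.8, 246.1]
eef_rot: [0.0, 3.141, -0.0]
contact_force: [0.7, -1.0, -0.4]
gripper_width: 87.1
grasp_force: 0.0
```

```bash
python3 -c "
from h import *
plan([480,-140,250],90)"
```

```text
turn [-0.0, 0.01, -0.0] shift [-0.668, 1.357, -0.078] from [ 446.6 -207.8  246.1]
```

Emit:
{"api": "move_arm", "payload": {
  "commands": [
    [[0, 0, 0], [-0.67, 1.36, -0.08], 1],
    [[0, 0, 0], [-0.67, 1.36, -0.08], 1],
    [[0, 0, 0], [-0.67, 1.36, -0.08], 1],
    [[0, 0, 0], [-0.67, 1.36, -0.08], 1],
    [[0, 0, 0], [-0.67, 1.36, -0.08], 1]
  ]
}}

```text
time_s: 2.65
ee_pos: [479.1, -142.4, 249.4]
eef_rot: [-0.002, -3.141, 0.0]
contact_force: [0.4, -0.8, 0.0]
gripper_width: 87.1
grasp_force: 0.0
```

```bash
python3 - <<'E'
from h import *
s=readout.observe(); im=vision.get_image("wrist"); cv2.imwrite("pics/w1.png",im); print(s["ee_pos"])
for q,z in dict(press_nest=10,head_face=78,pedal_tread=50,pedal_hinge=24).items():
    for r in models.pinpoint("wrist",q)[:2]: print(q,round(r["conf"],2),np.round(r["position"]),np.round(at("wrist",r["position"],z,s),1))
E
```

```text
[ 479.06768022 -142.37073603  249.41219126]
press_nest 0.69 [ 22. 298.] [ 574.7 -458.7   10. ]
press_nest 0.58 [371. 357.] [641.3 -89.   10. ]
head_face 0.76 [379. 387.] [632.4 -89.6  78. ]
head_face 0.5 [ 21. 298.] [ 545.7 -406.3   78. ]
pedal_hinge 0.8 [228. 413.] [ 701.8 -244.5   24. ]
```

View pics/w1.png

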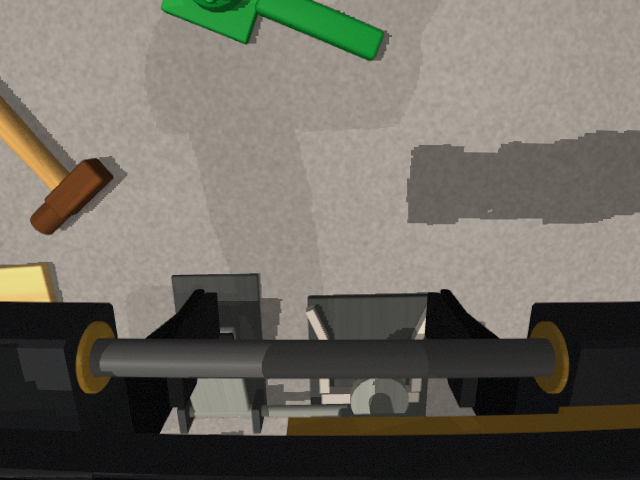

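Wrist view: the base plate's front edge is at row 296 (columns 308–445) and the pedal at 172–260, both half hidden by the gripper. I'll move over the press to see the nest.

Emit:
{"api": "move_arm", "payload": {
  "commands": [
    [[0, 0, 0], [-2.5, 0.3, -0.4], 1],
    [[0, 0, 0], [-2.5, 0.3, -0.4], 1],
    [[0, 0, 0], [-2.5, 0.3, -0.4], 1],
    [[0, 0, 0], [-2.5, 0.3, -0.4], 1],
    [[0, 0, 0], [-2.5, 0.3, -0.4], 1]
  ]
}}

```text
time_s: 3.4
ee_pos: [604.4, -127.1, 268.6]
eef_rot: [-0.001, -3.14, -0.0]
contact_force: [-0.0, -1.2, -0.8]
gripper_width: 87.1
grasp_force: 0.0
```

```bash
python3 - <<'E'
from h import *
s=readout.observe(); im=vision.get_image("wrist"); cv2.imwrite("pics/w2.png",im); print(s["ee_pos"],s["eef_rot"])
for q,z in dict(press_nest=10,head_face=78,pedal_tread=54,pedal_hinge=24).items():
    for r in models.pinpoint("wrist",q)[:2]: print(q,round(r["conf"],2),np.round(r["position"]),np.round(at("wrist",r["position"],z,s),1))
E
```

```text
[ 604.42028165 -127.05597147  268.55118295] [-1.27593375e-03 -3.13976308e+00 -2.33741616e-04]
press_nest 0.62 [358. 237.] [638.2 -89.3  10. ]
head_face 0.86 [367. 253.] [635.2 -87.4  78. ]
pedal_tread 0.66 [184. 222.] [ 612.1 -252.5   54. ]
pedal_hinge 0.72 [207. 296.] [ 698.3 -245.8   24. ]
```

View pics/w2.png

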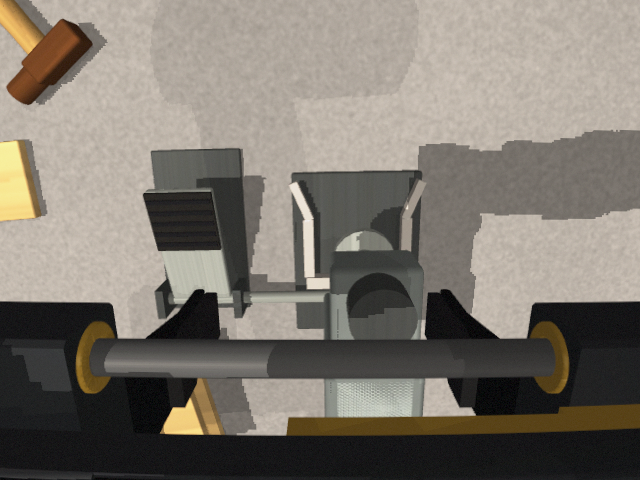

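Wrist view: base plate front corners are at about (292,172) and (422,171), with its left edge running to (297,328). Left guide is at about (309,218)–(313,278), the back stop's left end at about (318,278), and the tread at (146–220, 190–250).

```bash
python3 - <<'E'
from h import *
s=readout.observe()
for n,p,z in [("FL",(292,173),10),("FR",(422,171),10),("L2",(297,328),10),("guideinner1",(314,222),22),("guideinner2",(317,276),22),("guideR inner1",(402,218),22),("guideR inner2",(402,250),22),("mouthL",(291,184),22),("mouthR",(424,181),22),("stop",(318,277),22),("pedbaseL",(152,150),5),("pedbaseR",(242,149),5),("treadFL",(146,191),68),("treadFR",(214,189),68),("hL",(163,303),24),("hR",(240,302),24)]:
    print(n,np.round(at("wrist",p,z,s),1))
im=vision.get_image("wrist"); c=cv2.resize(im[140:340,130:450],None,fx=2.5,fy=2.5,interpolation=cv2.INTER_CUBIC); cv2.imwrite("pics/w2c.png",c)
plan([500,200,240],180)
E
```

```text
FL [ 573.4 -155.9   10. ]
FR [571.3 -27.3  10. ]
L2 [ 742.2 -153.9   10. ]
guideinner1 [ 620.3 -134.3   22. ]
guideinner2 [ 677.  -131.5   22. ]
guideR inner1 [616.2 -47.2  22. ]
guideR inner2 [649.3 -45.5  22. ]
mouthL [ 582.6 -156.3   22. ]
mouthR [579.6 -27.6  22. ]
stop [ 678.1 -130.5   22. ]
pedbaseL [ 550.3 -295.5    5. ]
pedbaseR [ 550.2 -205.3    5. ]
treadFL [ 581.8 -279.5   68. ]
treadFR [ 580.5 -219.6   68. ]
hL [ 706.6 -293.7   24. ]
hR [ 705.2 -212.    24. ]
turn [-0.0, 0.0, -11.25] shift [2.08, 6.539, 0.6] from [ 603.8 -127.   270.1]
```

View pics/w2c.png

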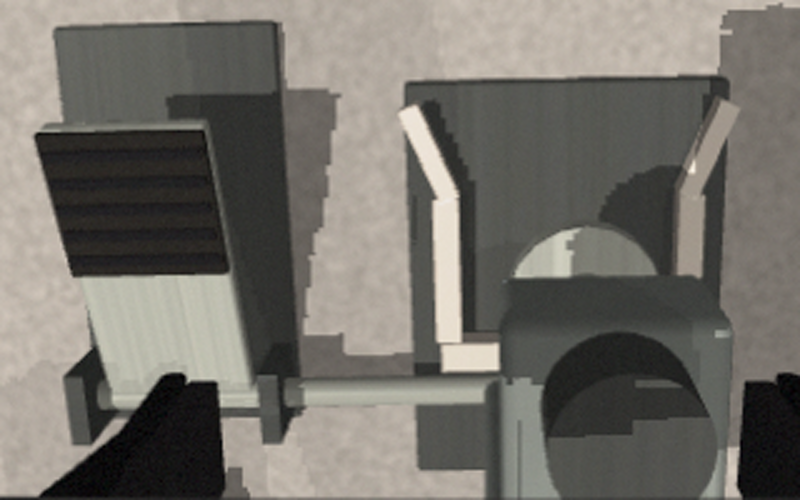

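Emit:
{"api": "move_arm", "payload": {
  "commands": [
    [[0, 0, -11.25], [2.08, 6.54, 0.5], 1],
    [[0, 0, -11.25], [2.08, 6.54, 0.5], 1],
    [[0, 0, -11.25], [2.08, 6.54, 0.5], 1],
    [[0, 0, -11.25], [2.08, 6.54, 0.5], 1],
    [[0, 0, -11.25], [2.08, 6.54, 0.5], 1],
    [[0, 0, -11.25], [2.08, 6.54, 0.5], 1],
    [[0, 0, -11.25], [2.08, 6.54, 0.5], 1],
    [[0, 0, -11.25], [2.08, 6.54, 0.5], 1]
  ]
}}

```text
time_s: 4.5
ee_pos: [498.8, 204.1, 244.5]
eef_rot: [-1.789, 2.582, 0.001]
contact_force: [-0.5, 0.1, 0.9]
gripper_width: 86.8
grasp_force: 0.0
```

```bash
python3 -c "
from h import *
plan([500,220,230],180)"
```

```text
turn [0.0, 0.01, -2.57] shift [-0.306, 0.09, 0.29] from [498.8 204.1 244.5]
```

Emit:
{"api": "move_arm", "payload": {
  "commands": [
    [[0, 0, -2.57], [-0.3, 0.1, 0.3], 1],
    [[0, 0, -2.57], [-0.3, 0.1, 0.3], 1],
    [[0, 0, -2.57], [-0.3, 0.1, 0.3], 1],
    [[0, 0, -2.57], [-0.3, 0.1, 0.3], 1],
    [[0, 0, -2.57], [-0.3, 0.1, 0.3], 1]
  ]
}}

```text
time_s: 5.0
ee_pos: [501.2, 215.9, 229.9]
eef_rot: [-2.206, 2.236, -0.0]
contact_force: [0.3, -0.6, -0.3]
gripper_width: 87.3
grasp_force: 0.0
```

```bash
python3 - <<'E'
from h import *
s=readout.observe(); im=vision.get_image("wrist"); cv2.imwrite("pics/w3.png",im); print(s["ee_pos"],s["eef_rot"])
for q,z in dict(board=0,board_cast=25,riser=0).items():
    for r in models.pinpoint("wrist",q)[:2]: print(q,round(r["conf"],2),np.round(r["position"]),np.round(at("wrist",r["position"],z,s),1))
E
```

```text
[501.23714169 215.88096184 229.85172834] [-2.20593871e+00  2.23605748e+00 -2.62627781e-05]
board 0.68 [312. 263.] [511.8 270.4   0. ]
board_cast 0.68 [314. 272.] [509.2 270.6  25. ]
riser 0.72 [295. 372.] [531.7 391.1   0. ]
```

View pics/w3.png

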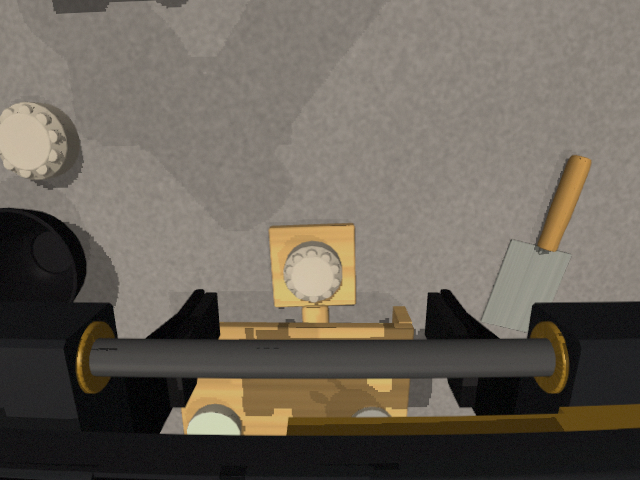

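Wrist view: plate corners are at about (270,226), (354,224), (356,304) and (274,306). The cast centre is at (314,272) and the riser's front edge is at row 323.

```bash
python3 - <<'E'
from h import *
s=readout.observe()
P=[at("wrist",p,12,s) for p in[(270,226.5),(354,224),(355.5,304),(274,306)]]
for p in P: print(np.round(p,1))
print("c",np.mean(P,0).round(1)); 
for a,b in((0,1),(3,2),(0,3),(1,2)): d=P[b]-P[a]; print(np.degrees(np.arctan2(d[1],d[0])).round(1),np.linalg.norm(d).round(1))
print("casttop",at("wrist",(314,274),38,s).round(1)); print("riser",at("wrist",(225,323),48,s).round(1),at("wrist",(390,325),48,s).round(1))
plan([510,268,100],180);plan([510,268,14],180)
E
```

```text
[549.  230.1  12. ]
[471.8 228.8  12. ]
[469.7 308.4  12. ]
[549.  309.5  12. ]
c [509.9 269.2  12. ]
-179.0 77.2
-179.2 79.2
90.1 79.4
91.5 79.6
casttop [508.8 267.6  38. ]
riser [589.  309.6  48. ] [441.5 313.3  48. ]
turn [-0.0, 0.0, -0.09] shift [-1.044, -0.158, 2.594] from [501.4 215.9 229.7]
turn [-0.0, 0.0, -0.09] shift [-1.044, -0.157, 4.314] from [501.4 215.9 229.7]
```

Emit:
{"api": "move_arm", "payload": {
  "commands": [
    [[0, 0, 0], [-1.06, -0.17, 1], 1],
    [[0, 0, 0], [-1.06, -0.17, 2], 1],
    [[0, 0, 0], [-1.06, -0.17, 3], 1],
    [[0, 0, 0], [-1.06, -0.17, 3.8], 1],
    [[0, 0, 0], [-1.06, -0.17, 4.2], 1],
    [[0, 0, 0], [-1.06, -0.17, 4.29], 1],
    [[0, 0, 0], [-1.06, -0.17, 4.29], 1],
    [[0, 0, 0], [-1.06, -0.17, 4.29], 1]
  ]
}}

```text
time_s: 6.0
ee_pos: [511.9, 269.9, 17.0]
eef_rot: [-2.206, 2.232, -0.001]
contact_force: [0.7, -0.2, 0.8]
gripper_width: 86.5
grasp_force: 0.0
```

Emit:
{"api": "move_arm", "payload": {
  "commands": [
    [[0, 0, 0], [0, 0, 0], 0.4],
    [[0, 0, 0], [0, 0, 0], 0.4],
    [[0, 0, 0], [0, 0, 0], 0.4],
    [[0, 0, 0], [0, 0, 0], 0.4],
    [[0, 0, 0], [0, 0, 0], 0.4],
    [[0, 0, 0], [0, 0, 0], 0.4],
    [[0, 0, 0], [0, 0, 0], 0.4],
    [[0, 0, 0], [0, 0, 0], 0.4]
  ],
  "squeeze": 20
}}

```text
time_s: 6.8
ee_pos: [510.6, 269.0, 15.2]
eef_rot: [-2.208, 2.235, -0.0]
contact_force: [-0.1, 0.0, 2.2]
gripper_width: 53.2
grasp_force: 20.0
```

Emit:
{"api": "move_arm", "payload": {
  "commands": [
    [[0, 0, 0], [0, 0, -0.06], 0.4],
    [[0, 0, 0], [0.4, 0, -0.06], 0.4],
    [[0, 0, 0], [0.8, 0, -0.06], 0.4],
    [[0, 0, 0], [1.2, 0, -0.06], 0.4],
    [[0, 0, 0], [1.6, 0, -0.06], 0.4],
    [[0, 0, 0], [2.1, 0, -0.06], 0.4],
    [[0, 0, 0], [2.6, 0, -0.06], 0.4],
    [[0, 0, 0], [3, 0, -0.06], 0.4]
  ]
}}

```text
time_s: 7.6
ee_pos: [508.0, 116.2, 17.9]
eef_rot: [2.206, -2.236, -0.0]
contact_force: [0.0, -0.4, -2.2]
gripper_width: 52.7
grasp_force: 20.0
```

Emit:
{"api": "move_arm", "payload": {
  "commands": [
    [[0, 0, 0], [0, 0, 0], 0.4],
    [[0, 0, 0], [0, 0, 0.05], 0.4],
    [[0, 0, 0], [0, 0, 0.06], 0.4],
    [[0, 0, 0], [0, 0, 0.06], 1],
    [[0, 0, 0], [0, 0, 0.06], 1],
    [[0, 0, 0], [0, 0, 0.06], 1],
    [[0, 0, 0], [0, 0, 0.06], 1],
    [[0, 0, 0], [0, 0, 0.06], 1]
  ]
}}

```text
time_s: 8.4
ee_pos: [508.8, 119.2, 15.0]
eef_rot: [-2.208, 2.234, -0.0]
contact_force: [0.4, 0.5, 0.3]
gripper_width: 83.1
grasp_force: 0.0
```

Emit:
{"api": "move_arm", "payload": {
  "commands": [
    [[0, 0, 0], [0, 0, -1], 1],
    [[0, 0, 0], [0, 0, -2], 1],
    [[0, 0, 0], [0, 0, -3], 1],
    [[0, 0, 0], [0.8, 0, -4], 1],
    [[0, 0, 0], [0.8, 0, -4.3], 1],
    [[0, 0, 0], [0.8, 0, -4.3], 1],
    [[0, 0, 0], [0.8, 0, -4.3], 1]
  ]
}}

```text
time_s: 9.1
ee_pos: [508.0, 78.9, 230.3]
eef_rot: [-2.206, 2.235, 0.0]
contact_force: [-0.1, -0.1, -1.2]
gripper_width: 87.3
grasp_force: 0.0
```

```bash
python3 - <<'E'
from h import *
s=readout.observe(); im=vision.get_image("wrist"); cv2.imwrite("pics/w4.png",im); print(s["ee_pos"],s["eef_rot"])
for c in("wrist","top"):
  if c=="top": vision.get_image(c)
  for q,z in dict(board=0,board_cast=25,board_grip=9).items():
    for r in models.pinpoint(c,q)[:2]: print(c,q,round(r["conf"],2),np.round(r["position"]),np.round(at(c,r["position"],z,s),1))
E
```

```text
[508.00431393  78.94069138 230.25041307] [-2.20628838e+00  2.23470454e+00  4.37094075e-04]
wrist board 0.56 [322. 249.] [507.8 119.4   0. ]
wrist board_cast 0.9 [320. 262.] [510.2 123.8  25. ]
top board 0.79 [256. 266.] [505.2 108.9   0. ]
top board 0.71 [410. 343.] [ 285.2 -239.6    0. ]
top board_cast 0.8 [412. 343.] [ 282.  -239.8   25. ]
top board_cast 0.75 [252. 266.] [502.1 115.3  25. ]
top board_grip 0.93 [360. 332.] [ 320.5 -124.     9. ]
top board_grip 0.8 [205. 273.] [498.2 232.6   9. ]
```

View pics/w4.png

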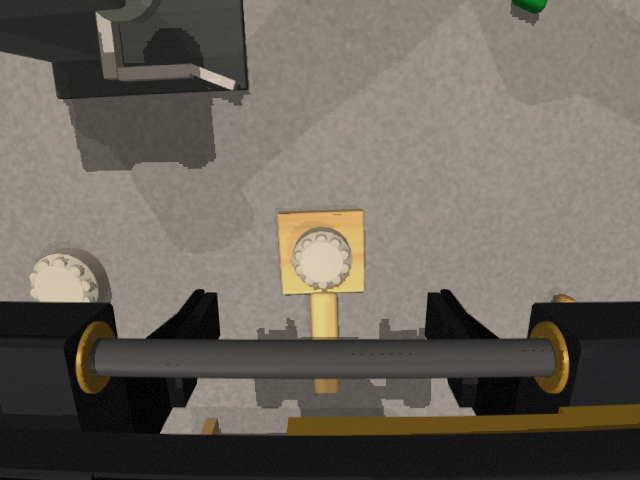

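Wrist view: the board lies free on the bench. The plate's corners are at (278,212), (363,210), (366,292) and (283,295), and the handle runs from (324,295) down to its end at (327,392).

```bash
python3 - <<'E'
from h import *
s=readout.observe()
P=[at("wrist",p,12,s) for p in[(278,212),(363,209.5),(366,292),(283,295)]]
print("c",np.mean(P,0).round(1)); 
for a,b in((0,1),(3,2),(0,3),(1,2)): d=P[b]-P[a]; print(np.degrees(np.arctan2(d[1],d[0])).round(1),np.linalg.norm(d).round(1))
h1=at("wrist",(324.5,310),18,s);h2=at("wrist",(326.5,390),18,s); print(h1,h2)
plan([505,233,60],181.5)
E
```

```text
c [507.3 119.4  12. ]
-179.0 77.3
-178.5 79.9
91.1 81.3
92.9 80.6
[506.08560018 174.37777275  18.        ] [504.94258093 263.7349571   18.        ]
turn [0.01, -0.01, -0.27] shift [-3.079, 0.093, 3.382] from [508.1  79.1 229.2]
```

Emit:
{"api": "move_arm", "payload": {
  "commands": [
    [[0, 0, -0.2], [-1, 0.1, 1], 1],
    [[0, 0, -0.2], [-2, 0.1, 1.8], 1],
    [[0, 0, -0.2], [-2.8, 0.1, 2.5], 1],
    [[0, 0, -0.2], [-3.1, 0.1, 3.3], 1],
    [[0, 0, -0.2], [-3.1, 0.1, 3.9], 1],
    [[0, 0, -0.2], [-3.1, 0.1, 4.3], 1],
    [[0, 0, -0.2], [-3.1, 0.1, 4.48], 1],
    [[0, 0, -0.2], [-3.1, 0.1, 4.48], 1]
  ]
}}

```text
time_s: 10.3
ee_pos: [504.6, 233.5, 4.8]
eef_rot: [2.237, -2.201, -0.0]
contact_force: [0.2, -0.7, -0.0]
gripper_width: 86.9
grasp_force: 0.0
```

Emit:
{"api": "move_arm", "payload": {
  "commands": [
    [[0, 0, 0], [0, 0, 0], 0.8],
    [[0, 0, 0], [0, 0, 0], 0.6],
    [[0, 0, 0], [0, 0, 0], 0.4],
    [[0, 0, 0], [0, 0, 0], 0.2],
    [[0, 0, 0], [0, 0, 0], 0.1],
    [[0, 0, 0], [0, 0, 0], 0.1],
    [[0, 0, 0], [0, 0, 0], 0.1],
    [[0, 0, 0], [0, 0, 0], 0.1]
  ],
  "squeeze": 45
}}

```text
time_s: 11.1
ee_pos: [505.1, 234.0, 6.0]
eef_rot: [2.239, -2.204, -0.0]
contact_force: [0.1, -0.7, -0.2]
gripper_width: 30.9
grasp_force: 0.0
```

```bash
python3 - <<'E'
from h import *
s=readout.observe(); print(s["ee_pos"],s["gripper_width"],s["grasp_force"],s["contact_force"])
plan([470,60,30],271.2)
E
```

```text
[505.10674444 234.00814055   5.96474112] 30.935261158360465 0.0 [ 0.07463298 -0.70686839 -0.1640475 ]
turn [0.0, 0.0, -11.29] shift [3.469, 0.757, -0.48] from [505.1 234.    6. ]
```

Emit:
{"api": "move_arm", "payload": {
  "commands": [
    [[0, 0, 0], [0, 0, 0.06], 0.45],
    [[0, 0, 0], [0, 0, 0.06], 0.45],
    [[0, 0, 0], [0, 0, 0.06], 0.1],
    [[0, 0, 0], [0, 0, 0.06], 0.1],
    [[0, 0, 0], [0, 0, 0.06], 0.1],
    [[0, 0, 0], [0, 0, 0.06], 0.1],
    [[0, 0, 0], [0, 0, 0.06], 0.1],
    [[0, 0, 0], [0, 0, 0.06], 0.1]
  ]
}}

```text
time_s: 11.9
ee_pos: [505.2, 234.1, 3.0]
eef_rot: [-2.239, 2.204, 0.0]
contact_force: [-0.4, 0.0, -1.2]
gripper_width: 25.7
grasp_force: 44.9
```

Emit:
{"api": "move_arm", "payload": {
  "commands": [
    [[0, 0, 0], [0, 0, -0.1], 0.1],
    [[0, 0, 0], [0, 0, -0.3], 0.1],
    [[0, 0, 0], [0, 0, -0.3], 0.1]
  ]
}}

```text
time_s: 12.2
ee_pos: [506.0, 234.7, 19.6]
eef_rot: [-2.237, 2.201, -0.001]
contact_force: [0.7, 0.3, -1.7]
gripper_width: 25.5
grasp_force: 44.9
```

```bash
python3 - <<'E'
from h import *
s=readout.observe(); print(s["ee_pos"],s["gripper_width"],s["grasp_force"],s["contact_force"])
plan([460,60,30],271.2)
E
```

```text
[506.02798168 234.69045039  19.59272871] 25.47875119256773 44.910560846328735 [ 0.6977668   0.25499251 -1.70402826]
turn [-0.02, -0.0, -11.28] shift [3.478, 0.976, -0.217] from [506.  234.7  19.6]
```

Emit:
{"api": "move_arm", "payload": {
  "commands": [
    [[0, 0, -0.5], [0.15, 0.05, -0.05], 0.1],
    [[0, 0, -1.2], [0.4, 0.1, -0.1], 0.1],
    [[0, 0, -2], [0.7, 0.2, -0.15], 0.1],
    [[0, 0, -2.8], [1, 0.3, -0.2], 0.1],
    [[0, 0, -3.6], [1.3, 0.4, -0.2], 0.1],
    [[0, 0, -4.4], [1.6, 0.5, -0.2], 0.1],
    [[0, 0, -5.2], [1.9, 0.6, -0.2], 0.1],
    [[0, 0, -6], [2.2, 0.7, -0.2], 0.1]
  ]
}}

```text
time_s: 13.0
ee_pos: [471.4, 122.8, 28.2]
eef_rot: [2.944, -1.096, -0.0]
contact_force: [0.2, 0.3, -1.6]
gripper_width: 25.6
grasp_force: 44.9
```

```bash
python3 - <<'E'
from h import *
plan([460,-20,30],271.1)
E
```

```text
turn [0.0, 0.0, -5.24] shift [1.694, 2.309, -0.035] from [471.4 122.8  28.2]
```

```bash
python3 - <<'E'
from h import *
plan([405,-20,28],271.1)
E
```

```text
turn [0.0, 0.0, -5.24] shift [0.862, 3.029, 0.005] from [471.4 122.8  28.2]
```

Emit:
{"api": "move_arm", "payload": {
  "commands": [
    [[0, 0, -0.5], [0.1, 0.3, 0], 0.1],
    [[0, 0, -1.2], [0.25, 0.7, 0], 0.1],
    [[0, 0, -2], [0.4, 1.2, 0], 0.1],
    [[0, 0, -2.8], [0.5, 1.7, 0], 0.1],
    [[0, 0, -3.6], [0.6, 2.1, 0], 0.1],
    [[0, 0, -4.4], [0.75, 2.6, 0], 0.1],
    [[0, 0, -5], [0.86, 2.9, 0], 0.1],
    [[0, 0, -5.24], [0.86, 3.03, 0], 0.1]
  ]
}}

```text
time_s: 13.8
ee_pos: [403.3, -20.4, 28.2]
eef_rot: [3.141, 0.023, -0.002]
contact_force: [0.3, 0.5, -2.4]
gripper_width: 25.4
grasp_force: 44.9
```

```bash
python3 - <<'E'
from h import *
plan([405,-94,28],271.1)
E
```

```text
turn [0.0, 0.01, -0.03] shift [0.011, 1.473, 0.004] from [403.3 -20.4  28.2]
```

Emit:
{"api": "move_arm", "payload": {
  "commands": [
    [[0, 0, 0], [0, 0.4, 0], 0.1],
    [[0, 0, 0], [0, 0.9, 0], 0.1],
    [[0, 0, 0], [0, 1.3, 0], 0.1],
    [[0, 0, 0], [0, 1.47, 0], 0.1],
    [[0, 0, 0], [0, 1.47, 0], 0.1],
    [[0, 0, 0], [0, 1.47, 0], 0.1]
  ]
}}

```text
time_s: 14.4
ee_pos: [405.7, -92.3, 28.1]
eef_rot: [3.142, 0.022, -0.0]
contact_force: [0.3, 0.3, -2.3]
gripper_width: 25.5
grasp_force: 44.9
```

```bash
python3 - <<'E'
from h import *
s=readout.observe(); im=vision.get_image("wrist"); t=vision.get_image("scene"); print(s["ee_pos"],s["eef_rot"])
cv2.imwrite("pics/w5.png",np.vstack([cv2.resize(im,(400,300)),cv2.resize(t[180:390,180:460],(400,300))]))
cv2.imwrite("pics/w5.png",np.hstack([cv2.resize(im,(400,300)),cv2.resize(t[180:390,180:460],(400,300))]))
E
```

```text
[405.67445785 -92.28373335  28.08895972] [ 3.14150970e+00  2.24422248e-02 -7.38050025e-05]
```

View pics/w5.png

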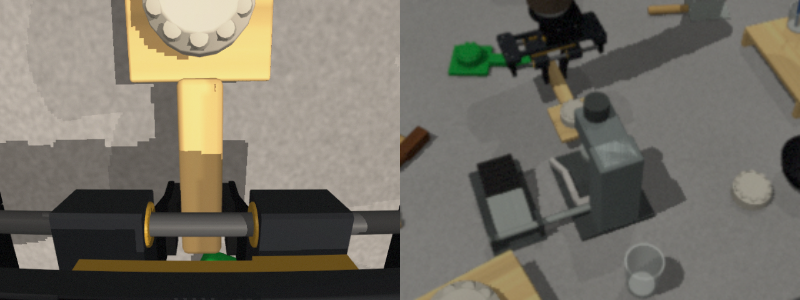

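Wrist view (left): the board is held straight and level, with the plate's rear edge at row 80. Scene view (right): it points into the press mouth.

Emit:
{"api": "move_arm", "payload": {
  "commands": [
    [[0, 0, 0], [0.2, 0, 0.1], 0.1],
    [[0, 0, 0], [0.5, 0, 0.12], 0.1],
    [[0, 0, 0], [0.8, 0, 0.16], 0.1],
    [[0, 0, 0], [1, 0, 0.2], 0.1],
    [[0, 0, 0], [1.2, 0, 0.22], 0.1],
    [[0, 0, 0], [1.4, 0, 0.22], 0.1],
    [[0, 0, 0], [1.6, 0, 0.22], 0.1],
    [[0, 0, 0], [1.6, 0, 0.22], 0.1]
  ]
}}

```text
time_s: 15.3
ee_pos: [487.9, -91.2, 17.2]
eef_rot: [3.141, 0.023, 0.004]
contact_force: [1.2, -1.3, -2.2]
gripper_width: 26.0
grasp_force: 44.9
```

```bash
python3 - <<'E'
from h import *
s=readout.observe(); t=vision.get_image("scene"); im=vision.get_image("wrist"); print(s["ee_pos"],s["eef_rot"],s["contact_force"])
cv2.imwrite("pics/w6.png",np.hstack([cv2.resize(im,(400,300)),cv2.resize(t[180:390,180:460],(400,300))]))
E
```

```text
[487.92501791 -91.23860248  17.18071671] [3.14147524 0.0228821  0.00408929] [ 1.19279    -1.34421322 -2.23950166]
```

View pics/w6.png

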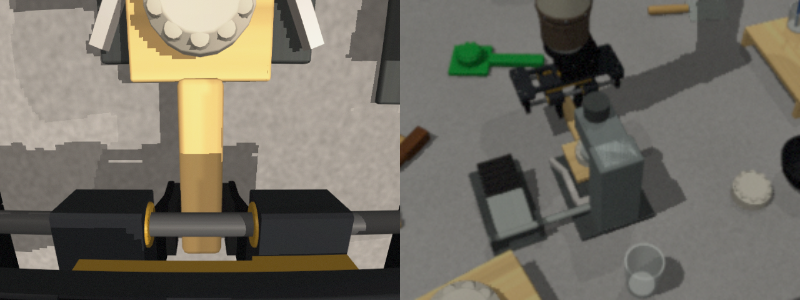

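Emit:
{"api": "move_arm", "payload": {
  "commands": [
    [[0, 0, 0], [0.15, 0, 0.02], 0.1],
    [[0, 0, 0], [0.3, 0, 0.04], 0.1],
    [[0, 0, 0], [0.45, 0, 0.05], 0.1],
    [[0, 0, 0], [0.55, 0, 0.05], 0.1],
    [[0, 0, 0], [0.6, 0, 0.05], 0.1],
    [[0, 0, 0], [0.6, 0, 0.05], 0.1]
  ]
}}

```text
time_s: 16.0
ee_pos: [516.5, -90.8, 14.5]
eef_rot: [-3.141, -0.023, -0.001]
contact_force: [0.2, -1.1, -2.5]
gripper_width: 25.3
grasp_force: 44.9
```

Now press gently onto the stop, and down.

Emit:
{"api": "move_arm", "payload": {
  "commands": [
    [[0, 0, 0], [0.06, 0, 0.02], 0.1],
    [[0, 0, 0], [0.12, 0, 0.03], 0.1],
    [[0, 0, 0], [0.18, 0, 0.03], 0.1],
    [[0, 0, 0], [0.18, 0, 0.03], 0.1]
  ]
}}

```text
time_s: 16.4
ee_pos: [523.0, -90.7, 13.0]
eef_rot: [3.141, 0.022, -0.006]
contact_force: [-4.9, 0.7, 2.0]
gripper_width: 25.6
grasp_force: 44.9
```

Emit:
{"api": "move_arm", "payload": {
  "commands": [
    [[0, 0, 0], [0.04, 0, 0.02], 0.1],
    [[0, 0, 0], [0.04, 0, 0.02], 0.1],
    [[0, 0, 0], [0.02, 0, 0.02], 0.1]
  ]
}}

```text
time_s: 16.7
ee_pos: [523.1, -90.7, 12.4]
eef_rot: [3.141, 0.023, -0.008]
contact_force: [-6.4, 0.5, 4.6]
gripper_width: 25.0
grasp_force: 45.0
```

Emit:
{"api": "move_arm", "payload": {
  "commands": [
    [[0, 0, 0], [0, 0, 0], 0.6],
    [[0, 0, 0], [0, 0, 0], 0.6],
    [[0, 0, 0], [0, 0, 0], 0.6],
    [[0, 0, 0], [0, 0, 0], 0.6],
    [[0, 0, 0], [0, 0, 0], 0.6],
    [[0, 0, 0], [0, 0, -0.6], 0.6],
    [[0, 0, 0], [0, 0, -1.4], 0.6],
    [[0, 0, 0], [0, 0, -2], 0.6]
  ]
}}

```text
time_s: 17.5
ee_pos: [526.4, -90.8, 113.9]
eef_rot: [3.141, 0.023, 0.003]
contact_force: [1.0, -0.0, 0.1]
gripper_width: 52.0
grasp_force: 0.0
```

```bash
python3 - <<'E'
from h import *
plan([480,-150,160],270)
E
```

```text
turn [0.0, -0.01, 0.11] shift [-0.945, 1.171, -0.923] from [526.4 -90.8 113.9]
```

```bash
python3 - <<'E'
from h import *
s=readout.observe(); im=vision.get_image("wrist"); cv2.imwrite("pics/w7.png",im); print(s["ee_pos"],s["eef_rot"])
E
```

```text
[526.43382465 -90.76205297 113.93485477] [3.14124307e+00 2.33062556e-02 2.66427298e-03]
```

View pics/w7.png

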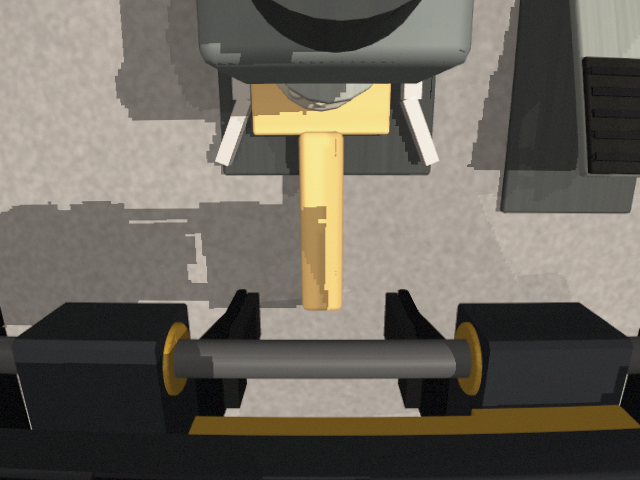

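Wrist view: the board is in the nest, straight. Plate rear edge is at row 133 (columns 255–390), the base's front edge at row 174 (221–430), and the handle end at (322,309).

```bash
python3 - <<'E'
from h import *
s=readout.observe()
for n,p,z in[("rear",(255,134),22),("rear",(390,133),22),("bf",(223,174),10),("bf",(428,174),10),("hend",(322,309),28),("gL",(244,100),22),("gR",(405,100),22)]: print(n,at("wrist",p,z,s).round(1))
# pedal prediction
th=np.radians(0.9); R=np.array([[np.cos(th),-np.sin(th)],[np.sin(th),np.cos(th)]])
N=np.array([638,-90.5])
for a in(.32,.04): print("tread",N+R@np.array([ (704-638)-95*np.cos(a), -160]), 24+95*np.sin(a))
plan([480,-160,200],270);plan([600,-251,120],270)
E
```

```text
rear [600.7 -49.3  22. ]
rear [ 602.5 -129.6   22. ]
bf [575.5 -26.4  10. ]
bf [ 577.6 -157.2   10. ]
hend [491.6 -90.9  28. ]
gL [620.  -43.2  22. ]
gR [ 621.6 -137.4   22. ]
tread [ 616.33878875 -250.86002274] 53.88382325853119
tread [ 611.59272892 -250.9345798 ] 27.798986747730247
turn [0.0, -0.08, 0.12] shift [-0.997, 1.368, -1.631] from [529.7 -90.9 119. ]
turn [0.0, -0.08, 0.12] shift [1.354, 3.225, -0.002] from [529.7 -90.9 119. ]
```

The plate's rear edge is 25 mm behind the base's front edge, so the board is home. Next, the pedal.

Emit:
{"api": "move_arm", "payload": {
  "commands": [
    [[0, 0, 0.12], [0, 0.8, 0], 0],
    [[0, 0, 0.12], [0, 1.6, 0], 0],
    [[0, 0, 0.12], [0, 2.4, 0], 0],
    [[0, 0, 0.12], [0, 3.2, 0], 0],
    [[0, 0, 0.12], [0.5, 3.2, 0], 0],
    [[0, 0, 0.12], [1.2, 3.2, 0.2], 0],
    [[0, 0, 0.12], [1.55, 3.2, 0.6], 0],
    [[0, 0, 0.12], [1.55, 3.2, 0.9], 0]
  ]
}}

```text
time_s: 18.35
ee_pos: [607.6, -249.7, 65.3]
eef_rot: [3.141, -0.003, 0.001]
contact_force: [-2.0, -0.4, 5.0]
gripper_width: 2.4
grasp_force: 2.7
```

```bash
python3 - <<'E'
from h import *
s=readout.observe();print(s["gripper_width"])
plan([608,-251,62],270)
E
```

```text
2.403248587722377
turn [0.0, -0.01, -0.01] shift [0.008, 0.026, 0.066] from [ 607.6 -249.7   65.3]
```

Emit:
{"api": "move_arm", "payload": {
  "commands": [
    [[0, 0, 0], [0, 0, 0.1], 0],
    [[0, 0, 0], [0, 0, 0.2], 0],
    [[0, 0, 0], [0, 0, 0.3], 0],
    [[0, 0, 0], [0, 0, 0.4], 0],
    [[0, 0, 0], [0, 0, 0.4], 0]
  ]
}}

```text
time_s: 18.85
ee_pos: [604.4, -250.1, 48.7]
eef_rot: [3.141, -0.003, -0.002]
contact_force: [-2.9, 0.7, 8.4]
gripper_width: 0.2
grasp_force: 3.9
```

Emit:
{"api": "move_arm", "payload": {
  "commands": [
    [[0, 0, 0], [0.04, 0, 0.1], 0],
    [[0, 0, 0], [0.04, 0, 0.18], 0],
    [[0, 0, 0], [0.04, 0, 0.24], 0],
    [[0, 0, 0], [0.04, 0, 0.24], 0],
    [[0, 0, 0], [0.04, 0, 0.24], 0]
  ]
}}

```text
time_s: 19.35
ee_pos: [605.7, -250.3, 37.7]
eef_rot: [3.141, -0.003, -0.004]
contact_force: [-5.9, 0.6, 10.3]
gripper_width: 0.5
grasp_force: 5.4
```

Emit:
{"api": "move_arm", "payload": {
  "commands": [
    [[0, 0, 0], [0, 0, 0.05], 0],
    [[0, 0, 0], [0, 0, 0.1], 0],
    [[0, 0, 0], [0, 0, 0.1], 0],
    [[0, 0, 0], [0, 0, 0.1], 0]
  ]
}}

```text
time_s: 19.75
ee_pos: [605.6, -250.3, 36.0]
eef_rot: [3.14, -0.002, -0.004]
contact_force: [-10.3, 3.1, 26.1]
gripper_width: 0.7
grasp_force: 12.0
```

The stop is reached: the force jumped to 26 N. Hold briefly, then rise.

Emit:
{"api": "move_arm", "payload": {
  "commands": [
    [[0, 0, 0], [0, 0, 0], 0],
    [[0, 0, 0], [0, 0, 0], 0],
    [[0, 0, 0], [0, 0, 0], 0],
    [[0, 0, 0], [0, 0, -0.2], 0],
    [[0, 0, 0], [0, 0, -0.4], 0],
    [[0, 0, 0], [0, 0, -0.6], 0],
    [[0, 0, 0], [0, 0, -0.8], 0],
    [[0, 0, 0], [0, 0, -1.3], 0]
  ]
}}

```text
time_s: 20.55
ee_pos: [604.3, -248.7, 92.8]
eef_rot: [-3.139, 0.005, 0.013]
contact_force: [0.1, -0.0, -0.5]
gripper_width: 0.1
grasp_force: 0.0
```

Emit:
{"api": "move_arm", "payload": {
  "commands": [
    [[0, 0, 0], [-1, 0, -0.8], 0],
    [[0, 0, 0], [-2, 0, -1.5], 0],
    [[0, 0, 0], [-2.6, 0, -2.2], 0],
    [[0, 0, 0], [-2.6, -2, -2.2], 0],
    [[0, 0, 0], [-2.6, -2.8, -1.5], 0],
    [[0, 0, 0], [-2.6, -3, -1.2], 0],
    [[0, 0, 0], [-2.6, -3, -1.2], 0],
    [[0, 0, 0], [-2.6, -3, -1.2], 0]
  ]
}}

```text
time_s: 21.35
ee_pos: [476.1, -98.2, 153.9]
eef_rot: [3.141, 0.0, -0.007]
contact_force: [0.5, -0.4, 1.0]
gripper_width: 0.5
grasp_force: 0.0
```

```bash
python3 - <<'E'
from h import *
s=readout.observe(); im=vision.get_image("wrist"); t=vision.get_image("scene"); print(s["time_s"],s["ee_pos"],s["eef_rot"],s["contact_force"])
cv2.imwrite("pics/w8.png",np.hstack([cv2.resize(im,(400,300)),cv2.resize(t[180:390,180:460],(400,300))]))
E
```

```text
21.35 [476.08378638 -98.22426276 153.88813964] [ 3.14136820e+00  4.13314327e-04 -7.03435953e-03] [ 0.51023797 -0.41350021  0.99597474]
```

View pics/w8.png

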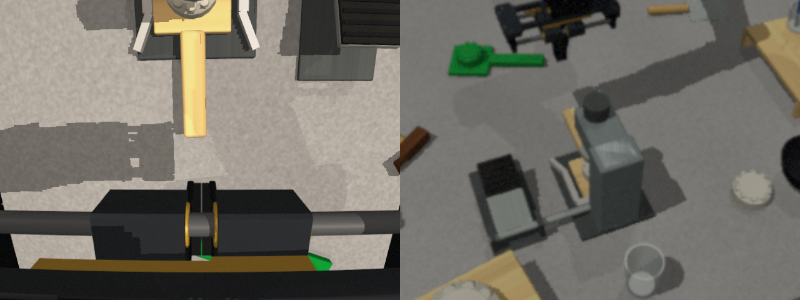

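Wrist view (left): the board is still in the nest, with its rear edge at about (153,30)–(232,34) and the base's front edge at (136,55)–(256,60). The pedal is up again (scene, right). One numeric check before handing in.

```bash
python3 - <<'E'
from h import *
s=readout.observe(); k=1.6
for n,p,z in[("rear",(153,30.5),22),("rear",(232,33.5),22),("bf",(136,54.5),10),("bf",(256,60),10),("h",(194,40),28),("h",(195.3,135),28)]: print(n,at("wrist",(p[0]*k,p[1]*k),z,s).round(1))
E
```

```text
rear [601.7 -49.5  22. ]
rear [ 598.4 -131.3   22. ]
bf [579.1 -27.6  10. ]
bf [ 572.9 -159.8   10. ]
h [591.2 -92.   28. ]
h [492.3 -92.6  28. ]
```

```bash
python3 -c "
from h import *
print(job.hand_in())"
```

```text
the job is handed in; nothing more can be done
None
```

The board was put down on the open bench and re-gripped by its handle. It was then set home in the nest and pressed with the pedal at its stop, and the pedal is up again; I handed the job in at about 21 s, but the hand-in returned no verdict.

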